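# Restock a display tray and lock its divider

### The job

Restock the display tray: take the white-and-green carton out of the mixed stock crate and stand it upright in the gap of the tray's row, turned like the two cartons already there. Then push the white sliding divider up until all three cartons stand tight together, and fold its orange cam lever all the way down, towards your side, so that the divider is locked there. Do not knock over or take out anything else in the crate.

Things in the scene. Friction and masses are not known exactly. Their poses are not given: they have to be found in the camera images.
- tray: pale oak tray, 74 x 310 mm, fixed; origin under its centre, z up, +y along the row towards the fixed end board, -x side towards the robot. Floor at z = 13 mm; a lip along each long side (59 mm between them, top z = 23 mm). End board: inner face at y = +145 mm, 58 wide, top z = 75 mm. The cartons stand on the floor between this board and the white divider; the gap is beside the divider.
- divider (a joint): travel in m of the sliding divider towards tray +y, 0 to 0.115. Its carton-side face is at tray y = -0.063 + value; three 34 mm cartons are tight at 0.106. With the lever open it slides at about 1.5 N (5 N with cartons before it) and stays where left; with the lever folded over it is clamped.
- divider_back (a point): middle of the top edge of the divider's rear side (away from the cartons), 67 mm above the tray floor. The divider is a white upright plate, 54 mm wide in x, 5 mm thick, on a low steel carriage (11 mm high) reaching 70 mm behind it. Push the plate's rear side towards tray +y; between plate and lever 43 mm are free along y.
- lever (a joint): angle in rad of the orange cam lever: 0 = open (upright, leaning 0.17 back to tray +x), grows as it folds over to tray -x, 1.5 = fully locked, at its stop (0.24 above level, pointing to -x). Stays where left. The cam starts to press at about 0.5, is stiffest near 0.9 (about 3 N at the tip), goes over centre at 1.28 and then snaps to the stop.
- lever_axis (a point): the lever's hinge axis (parallel to tray y), between steel cheeks (25 mm high) on the carriage, 57 mm behind the carton-side face of the divider, 15.4 mm above the tray floor; it slides along with the divider.
- lever_tip (a point): end of the lever, 78 mm from its axis, in the middle of its width; the grip end is 18 mm wide in y, 10 mm thick and 24 mm long.
- crate: open dark wooden crate, 236 x 276 mm, 46 mm high, walls 8 mm, floor 8 mm above the origin, fixed; origin at the centre of its underside. Holds six items in varying places, at least 25 mm free beside the wanted carton.
- target_carton: the carton to put in the row: light green top, white upper sides, dark green flowered lower sides, the only one of its kind in the crate; 34 (its x) x 52 (its y) x 78 mm high, 110 g, origin at the centre of its foot, z up. In the row its x (34 mm) must lie along the tray's y, either way round.
- row_carton_near: same kind of carton, already in the row, next to the gap; 34 x 52 x 78 mm, origin at the centre of its foot.
- row_carton_end: same kind of carton, already in the row, next to the end board; 34 x 52 x 78 mm, origin at the centre of its foot.
- black_carton: black flowered carton standing in the crate, 36 x 36 x 88 mm, origin at the centre of its foot; leave it.
- dropper: amber dropper bottle with black bulb standing in the crate, diameter 33 mm, 89 mm high, origin at the centre of its foot; leave it.
- cream_jar: glass cream jar with wooden lid in the crate, diameter 64 mm, 52 mm high, origin at the centre of its foot; leave it.
- green_soap: wrapped green soap bar lying in the crate, 53 x 78 x 26 mm, origin at the centre of its underside; leave it.
- phial: blue roll-on phial with gilt cap standing in the crate, diameter 20 mm, 85 mm high, origin at the centre of its foot; leave it.
There are look-alikes about, which are no part of the job. What is shaped like the black_carton but purple is not meant. What is shaped like the row_carton_near but blue is not meant.

How it is judged:
By the outcome, as a careful person would: the job done as asked, in the order asked, and still so for the second after the job is handed in, with the robot touching nothing.
It also fails if it takes over 58 s, if anything falls off the work surface, if the arm or the gripper's body presses on something with over 40 N, if the wrist force passes 120 N, or if a joint passes its speed limit or range.

### The arm

A 6-joint arm with a two-finger parallel gripper is mounted at the origin on a cart in front of the work surface, level with it; the furniture and walls round the work are solid. World frame = base frame: x ahead of the robot, y to its left, z up, the work surface at z = 0. Lengths are in m, angles in rad, forces in N, time in s.
With the tool pointing down it reaches from about 0.4 to 0.925 m from the base axis. Payload 3.4 kg.
Tool frame: the origin (TCP) lies midway between the tips of the shut fingers; the grasp point (between the pads) lies 19 mm behind it; z points along the fingers, y is the line along which they close (so a half turn about z gives the same grasp; the last joint's range is limited). The gripper opens to 85 mm and grips with 20 to 120 N. Pads are 22 mm wide; open, the fingers measure 114 mm over their backs; the gripper's body (76 mm by 85 mm) begins 54 mm behind the grasp point. The pads swing forward as they close: fully open they stand 13 mm farther back than shut.
Start: joints at [-1.262, 0.307, 1.506, -0, 1.328, -0.073], TCP at [0.214, -0.534, 0.231] pointing down, gripper open.
Joint ranges: [-3.12, 3.12], [-1.05, 2.28], [0.14, 2.33], [-1.42, 4.57], [0.1, 2.73], [-2.68, 2.68]. Speed limits (rad/s): [2.57, 2.57, 3.14, 3.14, 3.14, 3.14].

### API

Orientations are given as a 3x3 rotation matrix whose columns are the frame's x, y, z axes.
In Python, from workcell import arm gives the robot as it stands.
- The arm moves only by the tool move_arm, never from a script. Its argument "motion" is text: rows parted by semicolons, each of 7 numbers parted by spaces: the shift along the world's x, y, z in units of 50 mm (1.0 is 50 mm), then the turn, a rotation vector about the world's x, y, z in units of 6 degrees (1.0 is 6 degrees), then the opening, from 0 (shut) to 1 (fully open). A call has 1 to 10 rows; each row shifts and turns the commanded pose from where the row before left it; what a row does not reach is not made up. A row lasts 1/10 s, in which the tool goes at most 50 mm and 8.59 degrees, less where a joint would pass 70% of its speed; a pose out of reach is approached as far as the arm can. A call is refused whole if a number of a shift passes 1 or a number of a turn 1, either way. A call with a gripper value outside its range is refused whole. The fingers move at their own pace and stop on an object; the grip force is fixed at half the most. Time passes only in rows, so rows that do not move let the fingers close. It gives the time, the measured TCP pose, the force, the opening and the grip force at its end, in the units of the state.
- arm.get_state(): the state, without advancing time (a new reading comes with each control period).
- arm.camera(name): name is "scene" or "top"; returns a dict with "color" (420x560x3 uint8, red, green, blue), "mtx" (3x3 intrinsics, pixels), "rvec" (rotation vector, rad) and "tvec" (3), from world to camera coordinates, as OpenCV has them. Camera axes: x right, y down, z forward; pixel columns grow to the right and rows downward; lengths in m; the calibration is good to about 2 mm. A picture is of the moment at which its call begins. There is no depth.
- arm.close_job(): hands the job in; it is judged then, once.
The state is a dict: "clock": time; "joints": joint angles; "qvel": joint speeds; "effort": joint torques, N m; "tcp_pos": TCP position; "orientation": TCP orientation; "wrist_force": force on the tool from outside, world axes, zero at the start; "moment": the same for the moment, N m; "grip_width": finger opening in m; "finger_force": force on a finger pad.
Only numpy, scipy, OpenCV 4.12 (cv2) and the standard library are available. Lean on these libraries where they do the work, as an engineer would, in place of code of your own. Each camera call takes 0.05 s, during which the arm holds its last target. There are 200 camera calls.

## Working session

There is one attempt and no reset: what is moved stays moved. The work goes in short steps, Python scripts to look and compute and a tool call to move; the robot and the scene stay as the last step left them, time stands still between calls to the robot, and variables do not carry over. Pictures are saved under pics/ and viewed, at most 10 in all, crops included, and the job is handed in when it is done.

Besides the shell and the picture viewer there is one more tool, called after ">>>" as name(argument=value, ...), one argument or row to a line, values as JSON. move_arm: Moves the arm, as the interface text tells. Its arguments: {"type":"object","properties":{"motion":{"type":"string"}},"required":["motion"]}

```bash
mkdir -p pics
cat > h.py <<'E'
import numpy as np, cv2
from workcell import arm
def shot(n,tag):
    c=arm.camera(n); cv2.imwrite(f'pics/{tag}.png',c['color'][:,:,::-1]); np.savez(f'pics/{tag}.npz',**c); return c
def load(tag): return dict(np.load(f'pics/{tag}.npz'))
def ray(c,uv):
    R=cv2.Rodrigues(c['rvec'])[0]; o=-R.T@c['tvec'].ravel()
    p=cv2.undistortPoints(np.array([[uv]],float),c['mtx'],None)[0,0]
    return o,R.T@np.array([*p,1.])
def onz(c,uv,z):
    o,d=ray(c,uv); return o+d*(z-o[2])/d[2]
def proj(c,P): return cv2.projectPoints(np.array(P,float).reshape(-1,3),c['rvec'],c['tvec'],c['mtx'],None)[0][:,0]
E
python3 - <<'E'
from h import *
for n in('scene','top'):
    c=shot(n,n+'0'); o,d=ray(c,(280,210)); print(n,o.round(3),d.round(3),c['mtx'][0,0])
s=arm.get_state(); print(s['clock'],s['tcp_pos'],s['orientation'],s['grip_width'],s['wrist_force'])
E
```

```text
scene [-0.269 -0.602  0.646] [ 0.693  0.546 -0.472] 386.1594863487407
top [0.277 0.033 1.392] [ 0.162  0.031 -0.986] 464.29199262644073
0.1 [ 0.21402919 -0.53299523  0.23046627] [[ 9.28005026e-01  3.72567249e-01 -5.61844362e-04]
 [ 3.72567643e-01 -9.28003298e-01  1.79717495e-03]
 [ 1.48175106e-04 -1.87711241e-03 -9.99998227e-01]] 0.08517042106558952 [-0.3714928  -0.11163222 -0.40056949]
```

View pics/top0.png

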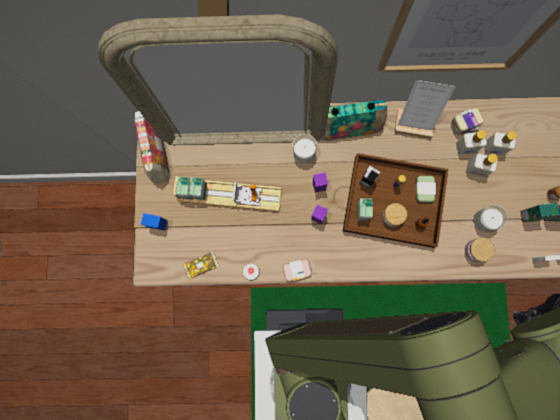

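View pics/scene0.png

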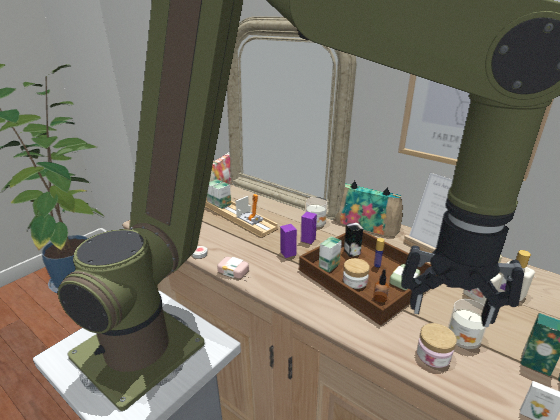

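The top view shows the tray from about (175,190) to (282,197), with its end board and cartons on the left at (190,188) and the divider and orange lever at (248,193). The crate is centred at about (396,201), with the target's green top at (366,209). Next I'll enlarge both regions.

Run:
```python
from h import *
c=load('top0')['color'][:,:,::-1]; s=load('scene0')['color'][:,:,::-1]
a=cv2.resize(c[165:220,165:295],None,fx=6,fy=6,interpolation=cv2.INTER_CUBIC)[:, :780]
b=cv2.resize(c[190:235,335:405],(420,270),interpolation=cv2.INTER_CUBIC)
d=cv2.resize(s[170:240,195:285],(347,270),interpolation=cv2.INTER_CUBIC)
o=np.zeros((600,780,3),np.uint8); o[:330]=a; o[330:,:420]=b; o[330:,420:767]=d
cv2.imwrite('pics/zoom0.png',o)
```

```text
(no output)
```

View pics/zoom0.png

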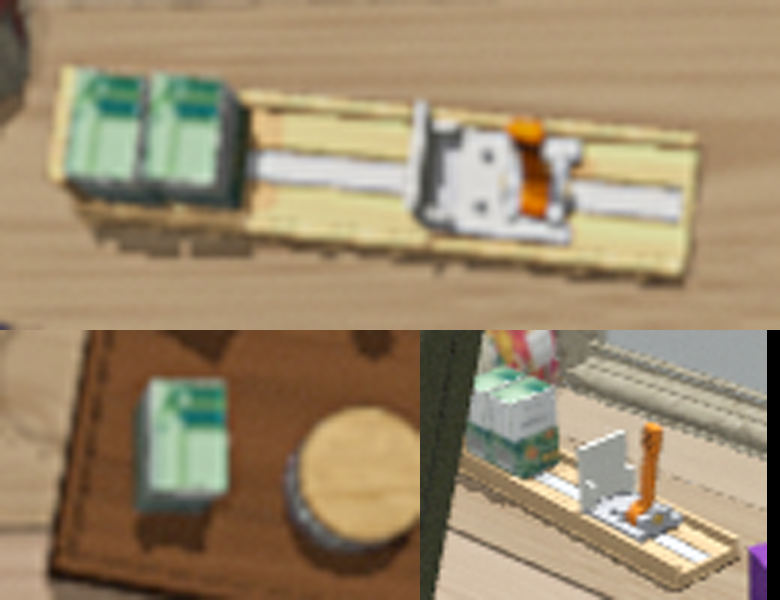

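Zoom: the tray's near-end corners are at top px (281.7,187.2) and (279.2,210.8). The divider's top edge runs from (234.7,182) to (233.3,201), and the lever leans back to its tip at (252.5,186.5). The target's green top is centred at about (366.5,208).

Run:
```python
from h import *
c=load('top0'); hsv=cv2.cvtColor(c['color'],cv2.COLOR_RGB2HSV)
def box(x0,y0,x1,y1,lo,hi,z,name):
    f=6; sub=cv2.resize(c['color'][y0:y1,x0:x1],None,fx=f,fy=f,interpolation=cv2.INTER_CUBIC)
    m=cv2.inRange(cv2.cvtColor(sub,cv2.COLOR_RGB2HSV),lo,hi); m=cv2.morphologyEx(m,cv2.MORPH_CLOSE,np.ones((9,9)))
    k=max(cv2.findContours(m,0,2)[0],key=cv2.contourArea)
    pts=np.array([onz(c,((u+.5)/f-.5+x0,(v+.5)/f-.5+y0),z)[:2] for u,v in k[:,0]],np.float32)
    r=cv2.minAreaRect(pts*1000); print(name,np.round(r[0],1),np.round(r[1],1),round(r[2],1),'pts extents x',pts.min(0),pts.max(0))
    cv2.imwrite('pics/m_%s.png'%name,m)
g=((45,40,90),(95,255,255))
box(350,192,382,226,*g,.086,'target')
box(170,170,190,204,*g,.091,'rowend'); box(189,170,206,204,*g,.091,'rownear')
box(170,170,206,204,*g,.091,'rowboth')
box(225,170,285,210,(3,150,120),(18,255,255),.09,'lever')
for n,uv,z in [('nr',(281.7,187.2),.023),('nl',(279.2,210.8),.023),('divfar',(234.7,182),.08),('divnear',(233.3,201),.08),('tip',(252.5,186.5),.105),('carr_corner',(262,188),.024),('carr_corner2',(260,204.8),.024),('ebfar',(175.5,176.3),.075),('ebnear',(173.8,195),.075)]:
    print(n,onz(c,(uv[0]-.5,uv[1]-.5),z).round(4))
```

```text
target [ 494.7 -171.7] [33.2 51.3] 88.0 pts extents x [ 0.46852502 -0.18876407] [ 0.52063704 -0.15524337]
rowend [570.2 353.8] [34.4 50.1] 83.0 pts extents x [0.54446787 0.33579767] [0.5958213  0.37303427]
rownear [568.2 317.8] [37.1 50.6] 87.0 pts extents x [0.5434495 0.2982903] [0.59403044 0.33583707]
rowboth [569.1 335.6] [72.8 50.7] 86.7 pts extents x [0.5434495 0.2982903] [0.5958213  0.37303427]
lever [529.4 148.6] [12.5 17. ] 79.7 pts extents x [0.5206821 0.14242  ] [0.5388267 0.1544755]
nr [0.5738 0.071  0.023 ]
nl [0.5019 0.0798 0.023 ]
divfar [0.5803 0.2055 0.08  ]
divnear [0.5244 0.2097 0.08  ]
tip [0.5602 0.1515 0.105 ]
carr_corner [0.5726 0.1304 0.024 ]
carr_corner2 [0.5213 0.137  0.024 ]
ebfar [0.603  0.3798 0.075 ]
ebnear [0.5473 0.3837 0.075 ]
```

Run:
```python
from h import *
c=load('top0'); s=load('scene0')
W=lambda u,v,z: onz(c,(165+u/6-.5,165+v/6-.5),z)[:2]
for a,b in [((245,93),(697,133)),((250,240),(685,277))]:
    d=W(*b,.023)-W(*a,.023); print('lip',W(*a,.023).round(4),W(*b,.023).round(4),np.degrees(np.arctan2(-d[0],-d[1])).round(2))
print('mirror base',onz(c,(250,146),0.02),onz(c,(160,140),.05),onz(c,(250,20),.5))
print('black top far/near',onz(c,(371,168),.096),onz(c,(371,183),.008),'jar',onz(c,(396,215),.06),'crate corners',[onz(c,p,.046)[:2].round(3) for p in((357,156),(447,165),(440,245),(345,234))])
# scene view cross-check of target top
sub=cv2.resize(s['color'][232:280,310:350],None,fx=8,fy=8,interpolation=cv2.INTER_CUBIC)
t=np.array([.4947,-.1717]); print('target proj in scene',proj(s,[[*t,.086],[.4947,-.1717,.008]]).round(1))
y=np.array([.12,.993]);x=np.array([.993,-.12]);T=np.array([.5564,.2293])
P=lambda a,b,z:[*(T+a*x+b*y),z]
print(proj(s,[P(-.037,-.155,.023),P(.037,-.155,.023),P(-.027,-.022,.08),P(.027,-.022,.08)]).round(1))
o=np.hstack([sub,cv2.resize(s['color'][195:243,215:285],None,fx=6,fy=8,interpolation=cv2.INTER_CUBIC)])
cv2.imwrite('pics/zs.png',o[:,:,::-1])
```

```text
lip [0.6004 0.3007] [0.5739 0.0726] 6.62
lip [0.5248 0.2976] [0.5008 0.0799] 6.31
mirror base [0.70453823 0.16442493 0.02      ] [0.72150528 0.43396353 0.05      ] [0.82849764 0.11615087 0.5       ]
black top far/near [ 0.60609257 -0.18907796  0.096     ] [ 0.58156307 -0.20178225  0.008     ] jar [ 0.47382552 -0.26013193  0.06      ] crate corners [array([ 0.657, -0.158]), array([ 0.622, -0.422]), array([ 0.385, -0.384]), array([ 0.424, -0.112])]
target proj in scene [[331.  241.6]
 [329.5 265.5]]
[[261.3 231.1]
 [278.2 222.6]
 [235.4 200.3]
 [247.9 195.1]]
```

View pics/zs.png

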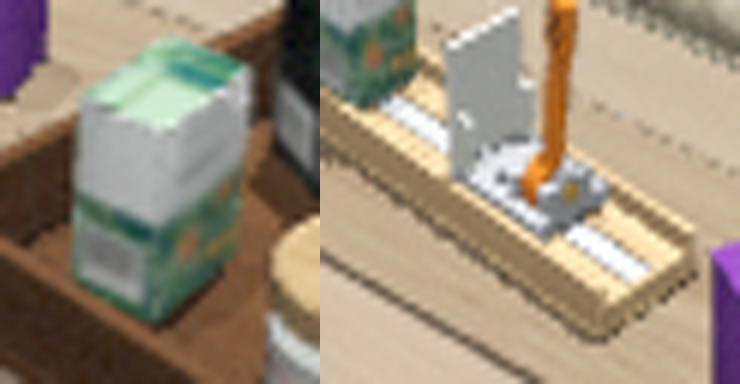

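The scene view agrees with the top view. The target's top is at about (330.6,242.6) against a projected (331,241.6), and the divider's top corners (236,200.6) and (248,196) match. The black carton and the jar are well clear of the grip axis (world x). I'm now moving over the crate and turning.

>>> move_arm(
  motion="0.56 0.72 0 0 0 1 0.85;0.56 0.72 0 0 0 1 0.85;0.56 0.72 0 0 0 1 0.85;0.56 0.72 0 0 0 1 0.85;0.56 0.72 0 0 0 1 0.85;0.56 0.72 0 0 0 1 0.85;0.56 0.72 0 0 0 1 0.85;0.56 0.72 0 0 0 1 0.85;0.56 0.72 0 0 0 1 0.85;0.56 0.72 0 0 0 1 0.85",
)

```text
clock: 1.1
tcp_pos: [0.4948, -0.1718, 0.231]
orientation: [[0.137, 0.991, -0.001], [0.991, -0.137, 0.0], [0.0, -0.001, -1.0]]
wrist_force: [-0.1, -0.5, 0.5]
grip_width: 0.0722
finger_force: 0.0
```

```bash
cat > st.py <<'E'
from h import *
def st():
    s=arm.get_state(); R=s['orientation']=np.array(s['orientation'])
    print(round(s['clock'],2),np.round(s['tcp_pos'],4),'toolY yaw',np.degrees(np.arctan2(R[1,1],R[0,1])).round(1),'z',R[:,2].round(3),'w',round(s['grip_width'],4),'F',np.round(s['wrist_force'],1),'ff',np.round(s['finger_force'],1)); return s
if __name__=='__main__': st()
E
python3 st.py
```

```text
1.1 [ 0.4948 -0.1718  0.231 ] toolY yaw -7.9 z [-0.001  0.    -1.   ] w 0.0722 F [-0.1 -0.5  0.5] ff 0.0
```

>>> move_arm(
  motion="0 0 -0.6 0 0 1 0.85;0 0 -0.8 0 0 0 0.85;0 0 -0.8 0 0 0 0.85;0 0 -0.7 0 0 0 0.85;0 0 -0.5 0 0 0 0.85;0 0 -0.36 0 0 0 0.85;0 0 0 0 0 0 0.85",
)

```text
clock: 1.8
tcp_pos: [0.4918, -0.1726, 0.0406]
orientation: [[0.037, 0.999, -0.006], [0.999, -0.037, 0.003], [0.002, -0.006, -1.0]]
wrist_force: [0.1, 0.2, 0.1]
grip_width: 0.0727
finger_force: 0.0
```

```bash
python3 -c "
from st import *
c=shot('scene','g');st()
cv2.imwrite('pics/gz.png',cv2.resize(c['color'][150:310,270:450,::-1],None,fx=3,fy=3,interpolation=cv2.INTER_CUBIC))"
```

```text
1.85 [ 0.4929 -0.173   0.042 ] toolY yaw -2.1 z [-0.004  0.002 -1.   ] w 0.0728 F [-0.4 -0.7 -0.6] ff 0.0
```

View pics/gz.png

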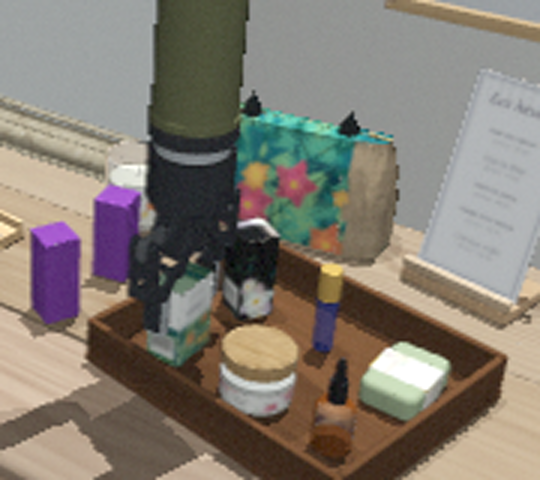

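The fingers straddle the carton (crop px about 150 to 215, row 300) along world x, and nothing else is touched. Closing now, then a short lift.

>>> move_arm(
  motion="0 0 0 0 0 0 0.3;0 0 0 0 0 0 0.3;0 0 0 0 0 0 0.3;0 0 0 0 0 0 0.3;0 0 0 0 0 0 0.3;0 0 0.4 0 0 0 0.3;0 0 0.6 0 0 0 0.3",
)

```text
clock: 2.55
tcp_pos: [0.4924, -0.1728, 0.0923]
orientation: [[0.037, 0.999, -0.004], [0.999, -0.037, 0.002], [0.002, -0.005, -1.0]]
wrist_force: [0.6, -0.3, -1.5]
grip_width: 0.0514
finger_force: 62.8
```

>>> move_arm(
  motion="0 0 0.6 0 0 0 0.3;0 0 0.9 0 0 0 0.3;0.15 0.8 0.5 0 0 0 0.3;0.15 0.95 0 0 0 0 0.3;0.15 0.95 0 0 0 -0.2 0.3;0.15 0.95 0 0 0 -0.2 0.3;0.15 0.95 0 0 0 -0.2 0.3;0.15 0.95 0 0 0 -0.13 0.3;0.15 0.95 0 0 0 0 0.3;0.15 0.95 0 0 0 0 0.3",
)

```text
clock: 3.55
tcp_pos: [0.5538, 0.2008, 0.1933]
orientation: [[0.113, 0.994, -0.0], [0.994, -0.113, -0.0], [-0.0, -0.0, -1.0]]
wrist_force: [1.5, -0.3, -1.0]
grip_width: 0.0515
finger_force: 62.8
```

>>> move_arm(
  motion="0.17 0.95 0 0 0 0 0.3;0 0.5 -0.5 0 0 0 0.3;0 0 -0.8 0 0 0 0.3;0 0 -0.3 0 0 0 0.3;0 0 0 0 0 0 0.3;0 0 0 0 0 0 0.3",
)

```text
clock: 4.15
tcp_pos: [0.5627, 0.2714, 0.1134]
orientation: [[0.113, 0.994, -0.0], [0.994, -0.113, -0.0], [-0.0, -0.0, -1.0]]
wrist_force: [0.5, 0.3, -0.8]
grip_width: 0.0515
finger_force: 62.8
```

```bash
python3 -c "
from st import *
c=shot('top','p_t');d=shot('scene','p_s');st()
f=lambda c,x0,y0,x1,y1,k:cv2.resize(c['color'][y0:y1,x0:x1,::-1],None,fx=k,fy=k,interpolation=cv2.INTER_CUBIC)
a=f(c,160,150,290,225,4);b=f(d,190,140,300,245,5)
o=np.zeros((600,800,3),np.uint8);b=cv2.resize(b,(314,300));o[:300,:520]=a
o[300:600,:314]=b; cv2.imwrite('pics/pz.png',o)"
```

```text
4.25 [0.5639 0.2716 0.1148] toolY yaw -6.5 z [ 0.003  0.001 -1.   ] w 0.0515 F [-0.2 -0.4  0.4] ff 62.8
```

View pics/pz.png

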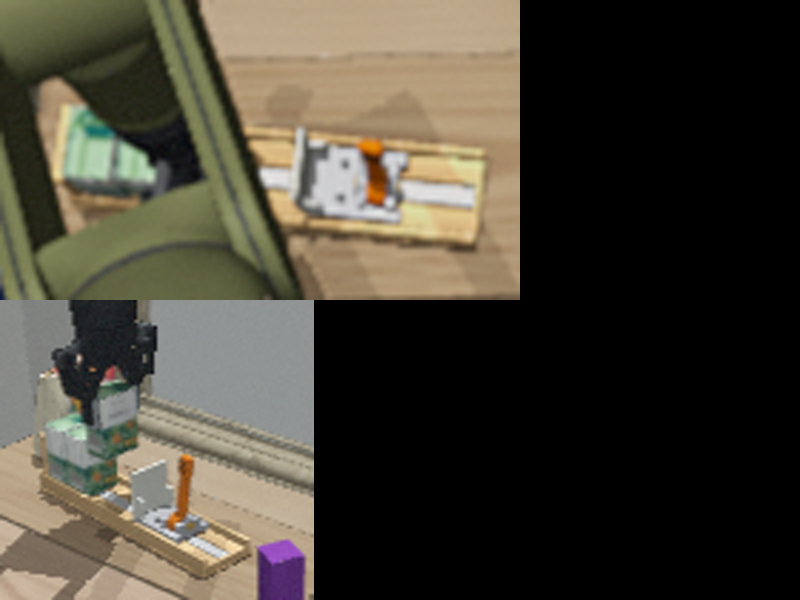

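>>> move_arm(
  motion="-0.035 0 -0.3 0 0 0 0.3;0 0 -0.4 0 0 0 0.3;0 0 -0.3 0 0 0 0.3;0 0 -0.16 0 0 0 0.3;0 0 -0.06 0 0 0 0.3;0 0 0 0 0 0 0.3",
)

```text
clock: 4.85
tcp_pos: [0.5616, 0.2714, 0.0529]
orientation: [[0.114, 0.994, 0.001], [0.994, -0.114, 0.0], [0.001, 0.001, -1.0]]
wrist_force: [-0.0, 0.7, -1.7]
grip_width: 0.0512
finger_force: 62.8
```

>>> move_arm(
  motion="0 0 -0.03 0 0 0 0.3;0 0 -0.03 0 0 0 0.3;0 0 0 0 0 0 0.3",
)

```text
clock: 5.15
tcp_pos: [0.5612, 0.2715, 0.0496]
orientation: [[0.113, 0.994, 0.001], [0.994, -0.113, 0.0], [0.0, 0.001, -1.0]]
wrist_force: [-0.0, 0.3, -1.5]
grip_width: 0.0511
finger_force: 62.8
```

```bash
python3 -c "
from st import *
d=shot('scene','q_s');st();st()
cv2.imwrite('pics/qz.png',cv2.resize(d['color'][165:245,190:290,::-1],None,fx=7,fy=7,interpolation=cv2.INTER_CUBIC))"
```

```text
5.2 [0.5611 0.2715 0.0496] toolY yaw -6.5 z [ 0.  0. -1.] w 0.0513 F [-0.1  0.2 -0.7] ff 62.8
5.2 [0.5611 0.2715 0.0496] toolY yaw -6.5 z [ 0.  0. -1.] w 0.0513 F [-0.1  0.2 -0.7] ff 62.8
```

View pics/qz.png

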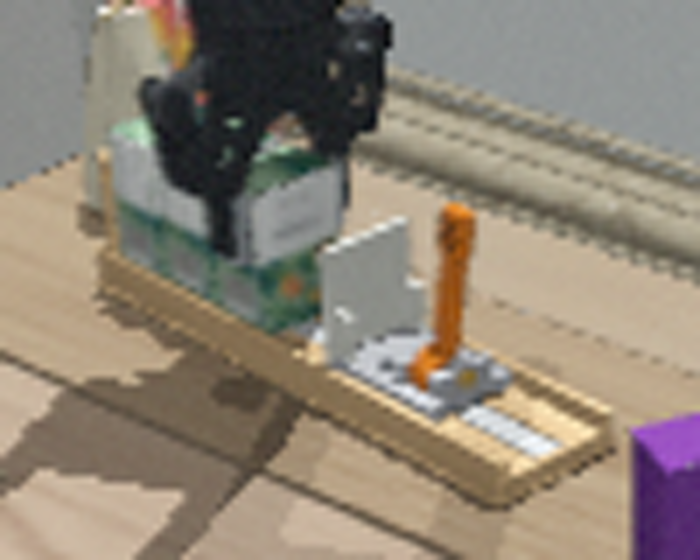

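The carton is in the gap, inside the lips and just above the floor. Its lower edge is at crop px (270,330), with the plate at 320 to 410. I'll lower it in small steps until contact.

>>> move_arm(
  motion="0 0 -0.02 0 0 0 0.3;0 0 -0.02 0 0 0 0.3;0 0 0 0 0 0 0.3",
)

```text
clock: 5.5
tcp_pos: [0.5611, 0.2715, 0.0495]
orientation: [[0.113, 0.994, 0.001], [0.994, -0.113, 0.0], [0.001, 0.001, -1.0]]
wrist_force: [-2.9, -1.2, 11.0]
grip_width: 0.0513
finger_force: 64.2
```

Floor contact at the expected height: a foot on the lip would sit 10 mm higher. Releasing and rising.

>>> move_arm(
  motion="0 0 0.02 0 0 0 0.3;0 0 0 0 0 0 0.7;0 0 0 0 0 0 0.8;0 0 0 0 0 0 0.8;0 0 0 0 0 0 0.8;0 0 0.5 0 0 0 0.8;0 0 0.8 0 0 0 0.8;0 0 0.9 0 0 0 0.8;0 0 0 0 0 0 0.3",
)

```text
clock: 6.4
tcp_pos: [0.5655, 0.2732, 0.165]
orientation: [[0.113, 0.993, 0.012], [0.994, -0.113, 0.005], [0.006, 0.011, -1.0]]
wrist_force: [0.6, 0.1, -0.2]
grip_width: 0.0553
finger_force: 0.0
```

>>> move_arm(
  motion="-0.05 -0.45 0 0 0 0 0;-0.05 -0.45 0 0 0 0 0;-0.05 -0.45 0 0 0 0 0;-0.05 -0.44 -0.3 0 0 0 0;0 0 -0.5 0 0 0 0;0 0 0 0 0 0 0;0 0 0 0 0 0 0",
)

```text
clock: 7.1
tcp_pos: [0.5505, 0.1818, 0.1177]
orientation: [[0.113, 0.994, -0.002], [0.994, -0.113, -0.0], [-0.001, -0.002, -1.0]]
wrist_force: [0.4, -0.2, 0.6]
grip_width: 0.0001
finger_force: 0.0
```

```bash
python3 -c "
from st import *
d=shot('scene','r_s');c=shot('top','r_t');s=st()
a=cv2.resize(d['color'][155:245,190:290,::-1],(400,360),interpolation=cv2.INTER_CUBIC)
b=cv2.resize(c['color'][160:220,165:290,::-1],(400,192),interpolation=cv2.INTER_CUBIC)
o=np.zeros((360,800,3),np.uint8);o[:,:400]=a;o[:192,400:]=b;cv2.imwrite('pics/rz.png',o)
print((proj(d,s['tcp_pos'])-[190,155])*4)"
```

```text
7.2 [0.5518 0.1825 0.119 ] toolY yaw -6.5 z [ 0.001  0.    -1.   ] w -0.0001 F [-0.7  0.1  0.4] ff 0.0
[[225.43113375 136.48349114]]
```

View pics/rz.png

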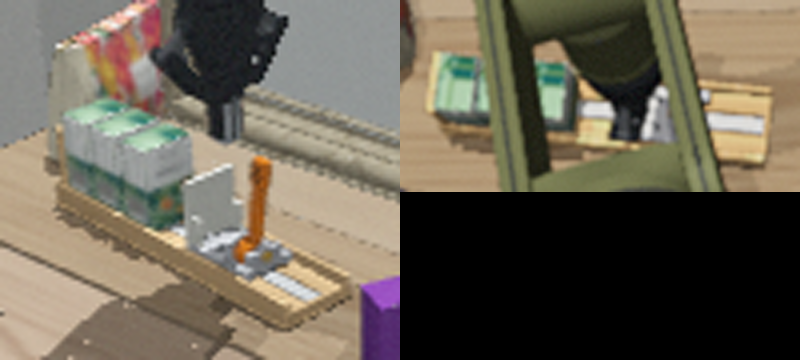

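The carton stands upright, square with the row. The shut fingers hang at crop (225,136), over the space between the plate and the lever. Lowering.

>>> move_arm(
  motion="0 0 -0.4 0 0 0 0;0 0 -0.4 0 0 0 0;0 0 -0.3 0 0 0 0;0 0 -0.18 0 0 0 0;0 0 0 0 0 0 0",
)

```text
clock: 7.7
tcp_pos: [0.5507, 0.1822, 0.0538]
orientation: [[0.113, 0.994, -0.001], [0.994, -0.113, -0.0], [-0.0, -0.001, -1.0]]
wrist_force: [0.6, -0.2, -0.6]
grip_width: -0.0002
finger_force: 0.0
```

```bash
python3 -c "
from st import *
d=shot('scene','u_s');s=st()
cv2.imwrite('pics/uz.png',cv2.resize(d['color'][155:245,190:290,::-1],(600,540),interpolation=cv2.INTER_CUBIC))"
```

```text
7.75 [0.5513 0.1823 0.0545] toolY yaw -6.5 z [ 0.  0. -1.] w -0.0 F [0.1 0.2 0.2] ff 0.0
```

View pics/uz.png

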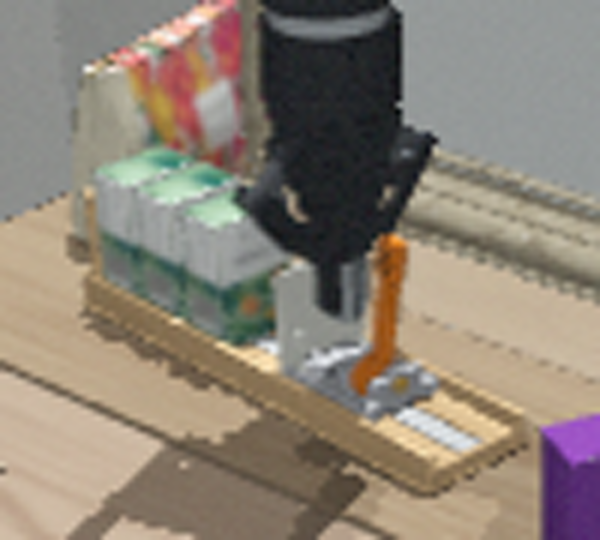

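>>> move_arm(
  motion="0.018 0.16 0 0 0 0 0;0.018 0.16 0 0 0 0 0;0.018 0.16 0 0 0 0 0;0.018 0.16 0 0 0 0 0;0.018 0.16 0 0 0 0 0;0.018 0.16 0 0 0 0 0;0.018 0.16 0 0 0 0 0;0.011 0.1 0 0 0 0 0",
)

```text
clock: 8.55
tcp_pos: [0.558, 0.2437, 0.0543]
orientation: [[0.113, 0.994, 0.0], [0.994, -0.113, -0.0], [-0.0, 0.0, -1.0]]
wrist_force: [1.4, -3.4, 1.7]
grip_width: 0.0003
finger_force: 1.4
```

```bash
python3 st.py
```

```text
8.55 [0.558  0.2437 0.0543] toolY yaw -6.5 z [ 0. -0. -1.] w 0.0003 F [ 1.4 -3.4  1.7] ff 1.4
```

>>> move_arm(
  motion="0.005 0.05 0 0 0 0 0;0.005 0.05 0 0 0 0 0;0.005 0.05 0 0 0 0 0;0 0 0 0 0 0 0",
)

```text
clock: 8.95
tcp_pos: [0.5585, 0.2507, 0.0542]
orientation: [[0.114, 0.994, -0.0], [0.994, -0.114, 0.0], [0.0, -0.0, -1.0]]
wrist_force: [1.3, -0.4, -0.6]
grip_width: -0.0001
finger_force: 0.2
```

>>> move_arm(
  motion="0.003 0.03 0 0 0 0 0;0.003 0.03 0 0 0 0 0;0 0 0 0 0 0 0",
)

```text
clock: 9.25
tcp_pos: [0.5586, 0.2532, 0.0542]
orientation: [[0.113, 0.994, -0.001], [0.994, -0.113, -0.0], [-0.0, -0.001, -1.0]]
wrist_force: [-0.1, -3.2, 0.8]
grip_width: -0.0003
finger_force: 1.5
```

>>> move_arm(
  motion="0.003 0.03 0 0 0 0 0;0.003 0.03 0 0 0 0 0;0 0 0 0 0 0 0",
)

```text
clock: 9.55
tcp_pos: [0.559, 0.2564, 0.0542]
orientation: [[0.113, 0.994, -0.0], [0.994, -0.113, -0.0], [-0.0, -0.0, -1.0]]
wrist_force: [0.5, -3.8, -0.0]
grip_width: 0.0003
finger_force: 1.6
```

>>> move_arm(
  motion="0.003 0.03 0 0 0 0 0;0.003 0.03 0 0 0 0 0;0 0 0 0 0 0 0",
)

```text
clock: 9.85
tcp_pos: [0.5591, 0.2579, 0.0542]
orientation: [[0.113, 0.994, -0.001], [0.994, -0.113, -0.003], [-0.003, -0.001, -1.0]]
wrist_force: [1.3, -8.2, 1.4]
grip_width: 0.0
finger_force: 4.1
```

>>> move_arm(
  motion="0.003 0.025 0 0 0 0 0;0 0 0 0 0 0 0",
)

```text
clock: 10.05
tcp_pos: [0.5591, 0.2579, 0.0542]
orientation: [[0.112, 0.994, -0.001], [0.994, -0.112, -0.005], [-0.005, -0.001, -1.0]]
wrist_force: [0.5, -11.4, 2.6]
grip_width: 0.0
finger_force: 5.8
```

>>> move_arm(
  motion="0.003 0.025 0 0 0 0 0;0 0 0 0 0 0 0",
)

```text
clock: 10.25
tcp_pos: [0.5591, 0.2579, 0.0542]
orientation: [[0.112, 0.994, -0.002], [0.994, -0.112, -0.007], [-0.007, -0.001, -1.0]]
wrist_force: [1.1, -15.0, 3.0]
grip_width: -0.0005
finger_force: 7.5
```

The row is tight: the wall is rigid and the force reaches 15 N with no movement. Backing off and going up over the lever.

>>> move_arm(
  motion="-0.016 -0.14 0 0 0 0 0;-0.016 -0.14 0 0 0 0 0;0 0 0.6 0 0 0 0;0 0 0.9 0 0 0 0;0 0 0.32 0 0 0 0;0.3 -0.25 0 0 0 0 0;0.3 -0.25 0 0 0 0 0;0.3 -0.25 0 0 0 0 0;0 0 0 0 0 0 0;0 0 0 0 0 0 0",
)

```text
clock: 11.25
tcp_pos: [0.6032, 0.2092, 0.1435]
orientation: [[0.115, 0.993, -0.003], [0.993, -0.115, -0.0], [-0.001, -0.003, -1.0]]
wrist_force: [0.4, 0.5, -0.0]
grip_width: 0.0001
finger_force: 0.0
```

```bash
python3 -c "
from st import *
c=shot('top','v_t');d=shot('scene','v_s');s=st()
# lever orange in both views: triangulate tip
o=[]
for im,(x0,y0,x1,y1) in((c,(165,165,290,220)),(d,(190,150,290,245))):
    m=cv2.inRange(cv2.cvtColor(im['color'],cv2.COLOR_RGB2HSV),(3,150,120),(18,255,255))[y0:y1,x0:x1]
    v,u=np.nonzero(m);print('lever px',len(u),u.min()+x0,u.max()+x0,v.min()+y0,v.max()+y0)
    o.append(cv2.resize(im['color'][y0:y1,x0:x1,::-1],None,fx=4 if im is d else 3.2,fy=4 if im is d else 3.2,interpolation=cv2.INTER_CUBIC))
h=np.zeros((380,800,3),np.uint8);h[:380,:400]=o[1];h[:176,400:]=o[0];cv2.imwrite('pics/vz.png',h)
y=np.array([.1132,.9936]);x=np.array([.9936,-.1132]);T=np.array([.556,.229])
P=lambda a,b,z:[*(T+a*x+b*y),z]
print('pred tip',proj(c,P(.013,-.013,.105)),proj(d,P(.013,-.013,.105)))
print('tool a,b',(np.array(s['tcp_pos'][:2])-T)@x,(np.array(s['tcp_pos'][:2])-T)@y)"
```

```text
11.35 [0.6025 0.21   0.144 ] toolY yaw -6.5 z [-0.003 -0.    -1.   ] w 0.0002 F [-0.3 -0.3  0.1] ff 0.0Traceback (most recent call last):
  File "<string>", line 8, in <module>
    v,u=np.nonzero(m);print('lever px',len(u),u.min()+x0,u.max()+x0,v.min()+y0,v.max()+y0)
                                              ~~~~~^^
    return umr_minimum(a, axis, None, out, keepdims, initial, where)
ValueError: zero-size array to reduction operation minimum which has no identity
```

```bash
cat > lev.py <<'E'
from st import *
import sys
d=load(sys.argv[1]); y=np.array([.1132,.9936]);x=np.array([.9936,-.1132]);T=np.array([.556,.229])
P=lambda a,b,z:[*(T+a*x+b*y),z]
m=cv2.inRange(cv2.cvtColor(d['color'],cv2.COLOR_RGB2HSV),(3,150,90),(18,255,255)); m[:150]=0;m[250:]=0;m[:,:210]=0;m[:,285:]=0
n,l,st_,ce=cv2.connectedComponentsWithStats(m)
for s in st_[1:]:
    if s[4]>8: print('orange comp x,y,w,h,area',s)
print('pred axis/tip open, tip locked',proj(d,[P(0,-.013,.0284),P(.013,-.013,.105),P(-.076,-.013,.047)]).round(1))
p=np.array(arm.get_state()['tcp_pos'][:2])-T; print('tool a,b',p@x,p@y)
E
python3 lev.py v_s; python3 lev.py scene0
```

```text
orange comp x,y,w,h,area [236 188   9  26  86]
pred axis/tip open, tip locked [[240.9 210.6]
 [242.6 188.9]
 [222.7 213.5]]
tool a,b 0.04832516771358402 -0.013595639072540817
orange comp x,y,w,h,area [249 194   9  27  91]
pred axis/tip open, tip locked [[240.9 210.6]
 [242.6 188.9]
 [222.7 213.5]]
tool a,b 0.04832516771358402 -0.013595639072540817
```

>>> move_arm(
  motion="0 0 -0.4 0 0 0 0;0 0 -0.4 0 0 0 0;0 0 -0.28 0 0 0 0;-0.14 0.016 0 0 0 0 0;-0.14 0.016 0 0 0 0 0;-0.14 0.016 0 0 0 0 0;-0.14 0.016 0 0 0 0 0;0 0 0 0 0 0 0",
)

```text
clock: 12.15
tcp_pos: [0.5741, 0.2139, 0.0923]
orientation: [[0.113, 0.994, 0.0], [0.994, -0.113, 0.0], [0.0, 0.0, -1.0]]
wrist_force: [-0.4, -0.3, 0.2]
grip_width: -0.0003
finger_force: 0.0
```

```bash
python3 -c "
from h import *
shot('scene','w_s')"; python3 lev.py w_s
```

```text
orange comp x,y,w,h,area [236 189   6  25  78]
pred axis/tip open, tip locked [[240.9 210.6]
 [242.6 188.9]
 [222.7 213.5]]
tool a,b 0.020305267119909813 -0.0129506174665556
```

>>> move_arm(
  motion="-0.13 0.015 -0.02 0 0 0 0;-0.13 0.015 -0.02 0 0 0 0;-0.13 0.015 -0.02 0 0 0 0;-0.172 0.02 -0.067 0 0 0 0;-0.172 0.02 -0.067 0 0 0 0;0 0 0 0 0 0 0",
)

```text
clock: 12.8
tcp_pos: [0.5367, 0.2178, 0.0811]
orientation: [[0.113, 0.994, -0.002], [0.994, -0.113, -0.0], [-0.001, -0.002, -1.0]]
wrist_force: [-0.1, -0.4, -0.5]
grip_width: 0.0003
finger_force: 0.0
```

```bash
python3 -c "
from h import *
shot('scene','x_s')"; python3 lev.py x_s
```

```text
orange comp x,y,w,h,area [229 196  13  18  53]
pred axis/tip open, tip locked [[240.9 210.6]
 [242.6 188.9]
 [222.7 213.5]]
tool a,b -0.01762555600494139 -0.013296895617221562
```

The lever is following (orange tip now at about px 229,197). Carrying on along the arc.

>>> move_arm(
  motion="-0.145 0.016 -0.11 0 0 0 0;-0.145 0.016 -0.12 0 0 0 0;-0.075 0.009 -0.1 0 0 0 0;-0.075 0.009 -0.1 0 0 0 0;-0.06 0.007 -0.13 0 0 0 0;-0.06 0.007 -0.13 0 0 0 0;0 0 0 0 0 0 0",
)

```text
clock: 13.55
tcp_pos: [0.5091, 0.2209, 0.0464]
orientation: [[0.113, 0.994, -0.002], [0.994, -0.113, -0.001], [-0.001, -0.002, -1.0]]
wrist_force: [0.4, -0.2, 0.7]
grip_width: 0.0001
finger_force: 0.0
```

```bash
python3 -c "
from st import *
shot('scene','y_s');st()"; python3 lev.py y_s
```

```text
13.6 [0.5093 0.2208 0.0465] toolY yaw -6.5 z [-0.002 -0.001 -1.   ] w -0.0 F [-0.6 -0.4 -0.7] ff 0.0
orange comp x,y,w,h,area [221 208  22   8  59]
pred axis/tip open, tip locked [[240.9 210.6]
 [242.6 188.9]
 [222.7 213.5]]
tool a,b -0.04546271394280144 -0.013449711099248389
```

It appears to have snapped over, since there is no force left. I'll press lightly on the stop to confirm.

>>> move_arm(
  motion="0 0 -0.05 0 0 0 0;0 0 -0.05 0 0 0 0;0 0 0 0 0 0 0",
)

```text
clock: 13.9
tcp_pos: [0.51, 0.2211, 0.044]
orientation: [[0.114, 0.994, -0.0], [0.994, -0.114, 0.0], [0.0, -0.0, -1.0]]
wrist_force: [-5.3, -1.8, 18.9]
grip_width: -0.0003
finger_force: 8.6
```

It's firm against the stop. Retracting clear and taking a last look.

>>> move_arm(
  motion="0 0 0.3 0 0 0 0;0 0 0.8 0 0 0 0;0 0 1 0 0 0 0;-0.1 -0.9 0.6 0 0 0 0;-0.1 -1 0 0 0 0 0;-0.1 -1 0 0 0 0 0;0 -1 0 0 0 0 0;0 -1 0 0 0 0 0;0 -1 0 0 0 0 0;0 0 0 0 0 0 0",
)

```text
clock: 14.9
tcp_pos: [0.4962, -0.076, 0.1747]
orientation: [[0.12, 0.993, 0.001], [0.993, -0.12, -0.003], [-0.003, 0.001, -1.0]]
wrist_force: [0.3, 0.3, 0.2]
grip_width: -0.0002
finger_force: 0.0
```

```bash
python3 -c "
from st import *
c=shot('top','f_t');d=shot('scene','f_s');st()
h=np.zeros((600,800,3),np.uint8)
h[:330,:]=cv2.resize(c['color'][160:217,165:303,::-1],(800,330),interpolation=cv2.INTER_CUBIC)
h[330:,:400]=cv2.resize(d['color'][165:233,195:295,::-1],(400,270),interpolation=cv2.INTER_CUBIC)
h[330:,400:]=cv2.resize(d['color'][200:330,270:460,::-1],(400,270),interpolation=cv2.INTER_CUBIC)
cv2.imwrite('pics/fz.png',h)"; python3 lev.py f_s
```

```text
15.0 [ 0.4956 -0.0711  0.1744] toolY yaw -6.7 z [-0.001  0.001 -1.   ] w 0.0005 F [-0.3  0.3  0.4] ff 0.0
orange comp x,y,w,h,area [221 208  22   8  64]
pred axis/tip open, tip locked [[240.9 210.6]
 [242.6 188.9]
 [222.7 213.5]]
tool a,b -0.02608337805793763 -0.3050151889978747
```

View pics/fz.png

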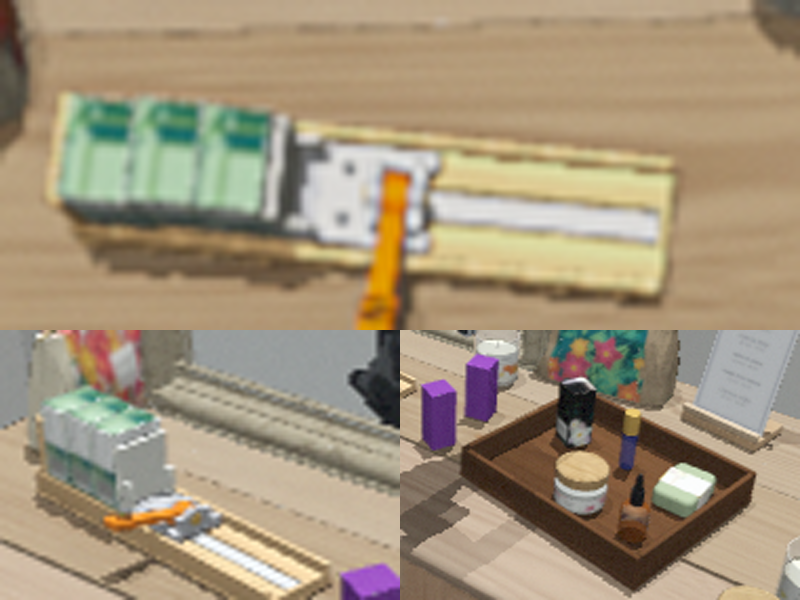

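The three cartons stand tight between the end board and the divider (top crop px 60 to 290). The lever is folded to the robot's side with its tip at about (378,310), and the other crate items haven't moved.

```bash
python3 -c "
from workcell import arm
print(arm.close_job())"
```

```text
the job is handed in; nothing more can be done
None
```

The job is done and handed in at about 15 s: the white-and-green carton stands in the row, all three cartons are tight against the divider, the lever is folded down to its stop, and nothing else in the crate moved.

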